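# Knock out the prop, catch the hood lid on a finger and lower it shut

### The arm

A 6-joint arm with a two-finger parallel gripper is mounted at the origin on a cart in front of the work surface, level with it; the furniture and walls round the work are solid. World frame = base frame: x ahead of the robot, y to its left, z up, the work surface at z = 0. Lengths are in mm, angles in rad, forces in N, time in s.
With the tool pointing down it reaches from about 275 to 850 mm from the base axis. Payload 19 kg.
Tool frame: the origin (TCP) lies at the very end of the fingers, on their centre line; the grasp point (between the pads) lies 19 mm behind it; z points along the fingers, y is the line along which they close (so a half turn about z gives the same grasp; the last joint's range is limited). The gripper opens to 85 mm and grips with 20 to 120 N. Pads are 22 mm wide; open, the fingers measure 114 mm over their backs; the gripper's body (76 mm by 85 mm) begins 54 mm behind the grasp point. The pads swing forward as they close: fully open they stand 13 mm farther back than shut.
Start: joints at [1.211, 0.15, 1.437, -0, 1.554, -0.134], TCP at [128.741, 560.371, 231.267] pointing down, gripper open.
Joint ranges: [-2.8, 2.8], [-0.68, 2.1], [0.12, 2.68], [-1.39, 4.53], [0.16, 2.79], [-2.81, 2.81]. Speed limits (rad/s): [1.89, 1.89, 2.22, 3.01, 3.01, 3.01].

### API

Orientations are given as a 3x3 rotation matrix whose columns are the frame's x, y, z axes.
In Python, from rig import goto, servo_line, move_j, move_gripper, sleep, solve_ik, observe, read_camera, camera_params, PlanningError, job_done gives the robot as it stands. The module is installed in compiled form; this text tells all that it offers. Calls block until the motion is done:
- goto(position, orientation): joint-space move of the TCP to a pose.
- servo_line(position, rotation=None, rate=150, threshold=None): straight line of the TCP; rotation=None keeps the orientation; rate is the mean speed in mm/s. With threshold (N) it stops when the force on the tool has changed by that much, and returns True; else False.
- move_j(angles): joint-space move.
- move_gripper(opening, newtons=None): finger opening in mm; newtons is the grip in N (None keeps the last); returns when the fingers have stopped.
- sleep(seconds).
- solve_ik(position, orientation): joint angles nearest the present ones, or None.
- observe(): the state.
- read_camera(name): name is "side" or "top" or "wrist"; returns the picture (480x640x3 uint8, red, green, blue); there is no depth.
- camera_params(name): a dict with "fovy" (degrees; the focal length in pixels is half the picture's height over the tangent of half this angle, whatever the lens; pixels are square), "cx", "cy" (the principal point, pixels), "R" (3x3) and "t" (3): a world point X has camera coordinates R X + t. Camera axes: x right, y down, z forward; pixel columns grow to the right and rows downward; lengths in mm; the calibration is good to about 2 mm. A picture is of the moment at which its call begins: read the wrist's pose just before it. camera_params takes no time and is no camera call; for the wrist camera it gives the pose at the moment of the call.
A pose or a line that the arm cannot do raises PlanningError and nothing moves.
- job_done(): hands the job in; it is judged then, once.
The state is a dict: "t": time; "joints": joint angles; "qd": joint speeds; "joint_torque": joint torques, N m; "eef_pos": TCP position; "ee_rot": TCP orientation; "wrist_force": force on the tool from outside, world axes, zero at the start; "torque": the same for the moment, N m; "opening": finger opening in mm; "finger_force": force on a finger pad.
Only numpy, scipy, OpenCV 4.12 (cv2) and the standard library are available. Lean on these libraries where they do the work, as an engineer would, in place of code of your own. Each camera call takes 0.05 s, during which the arm holds its last target. There are 200 camera calls.

### The job

The lid of the weighing hood is propped open over a pot that is being weighed. Hold a finger close under the lid's front edge, tip the prop rod over sideways until it lies folded along the front rim, catch the falling lid on the back of the finger before it has fallen half way, and lower it gently until it is fully shut, without letting it drop or slam. Only touch and push lightly: do not grip the lid or the prop, do not lift the lid open any further than a touch, and leave the pot and scale in the hood and the things around it undisturbed.

Things in the scene. Friction and masses are not known exactly. Their poses are not given: they have to be found in the camera images.
- hood: weighing hood: open-topped box of clear panes in an aluminium frame on a grey base plate, fixed to the table. Outside 200 (x) x 220 (y) mm, rim top 120 mm above the table; base plate 210 x 230 mm, 10 mm high. Rim and posts 8 mm thick. Origin: centre of its underside. Its -x side is the front and faces to the robot's left, more or less; z is up.
- lid: lid: aluminium frame 224 mm wide (y), 6 mm thick, clear pane, about 0.35 kg. Its hinge is nearly frictionless: it falls shut unless held. Origin: middle of the front edge, on the axis of its round black trim (8 mm diameter, full width), 222 mm from the hinge line and 3 mm above the underside. x points to the hinge, z out of the upper face. Shut, the edge overhangs the hood's front by 26 mm.
- lid_hinge (a joint): lid angle: 0 = fully shut on the rim, grows as it opens; starts at 0.54 on the prop, where the front edge is about 237 mm above the table and right above the front rim; free to open to 1.75
- prop: prop rod holding the lid up: steel, 6 mm thick, with a red cap (10 mm diameter, 21 mm long) at its free end, 0.03 kg. Origin: its pivot, on the inside of the hood's front rim (x = -88, y = -50, z = 104 mm in the hood's frame; it swings about the hood's x). Folded, it lies along the inside of the front rim towards the hood's +y, out of the lid's way.
- prop_cap (a point): centre of the round end of the prop's red cap, 124 mm from the pivot. Standing, the prop leans 4 degrees to the hood's -y side against a stop, and the cap bears on the lid's underside about 10 mm in from the front edge
- prop_pivot (a joint): prop angle: 1.64 = standing under the lid, 0 = folded flat. A light push (1 to 3 N) on the rod towards the hood's +y makes it smaller; after some 25 to 35 mm of travel at the cap it slips away by itself, falls folded towards +y, and the lid drops
- scale: flat white scale 161 x 170 x 28 mm, loose on the hood's base plate (10 mm above the table). Origin: centre of its underside
- pot: shallow clear sealed pot of dried fruit, 95 mm across, 58 mm high, loose on the scale; its top is 24 mm below the hood's rim. Origin: centre of its underside
- cup: clear cup of dried fruit, 92 mm across, 108 mm high, beside the hood; leave it alone. Origin: centre of its underside
- pot_waiting: shallow clear sealed pot of dried fruit, 95 mm across, 58 mm high, beside the hood; leave it alone. Origin: centre of its underside
- ring: white mould ring with a black seat, 92 mm across, 24 mm high, on the table in front of the hood, to one side; leave it alone. Origin: centre of its underside

How it is judged:
By the outcome, as a careful person would: the job done as asked, in the order asked, and still so for the second after the job is handed in, with the robot touching nothing.
It also fails if it takes over 45 s, if anything falls off the work surface, if the arm or the gripper's body presses on something with over 40 N, if the wrist force passes 120 N, or if a joint passes its speed limit or range.

## Working session

There is one attempt and no reset: what is moved stays moved. The work goes in short steps, each a Python script; the robot and the scene stay as the last script left them, time stands still between calls to the robot, and variables do not carry over. Pictures are saved under pics/ and viewed, at most 10 in all, crops included, and the job is handed in when it is done.

```bash
mkdir -p pics
python3 - <<'E'
from rig import *
import cv2,numpy as np
np.set_printoptions(precision=3,suppress=True)
for n in ["side","top"]:
    im=read_camera(n); cv2.imwrite(f"pics/{n}0.png",im[:,:,::-1]); print(n,camera_params(n))
o=observe(); print(o["t"],o["eef_pos"],o["ee_rot"],o["opening"])
E
```

```text
side {'fovy': 46.35900443063073, 'cx': 308.06100627706144, 'cy': 247.227964882963, 'R': array([[-0.997,  0.079,  0.007],
       [ 0.025,  0.389, -0.921],
       [-0.075, -0.918, -0.389]]), 't': array([ 635.131,   86.323, 1107.436])}
top {'fovy': 52.86087481947427, 'cx': 314.359498415943, 'cy': 239.44451144637924, 'R': array([[ 0.217, -0.976,  0.018],
       [-0.75 , -0.178, -0.637],
       [ 0.625,  0.125, -0.771]]), 't': array([-172.975,  552.956,  529.627])}
0.1 [128.676 560.191 230.76 ] [[-0.975  0.224 -0.   ]
 [ 0.224  0.975 -0.001]
 [ 0.    -0.001 -1.   ]] 85.5382041911959
```

View pics/side0.png

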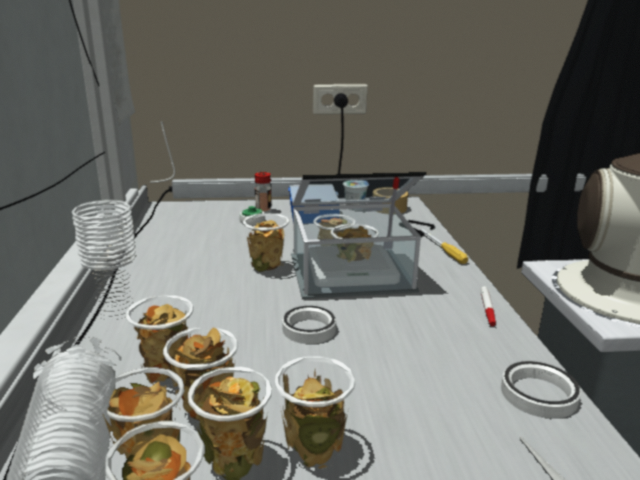

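View pics/top0.png

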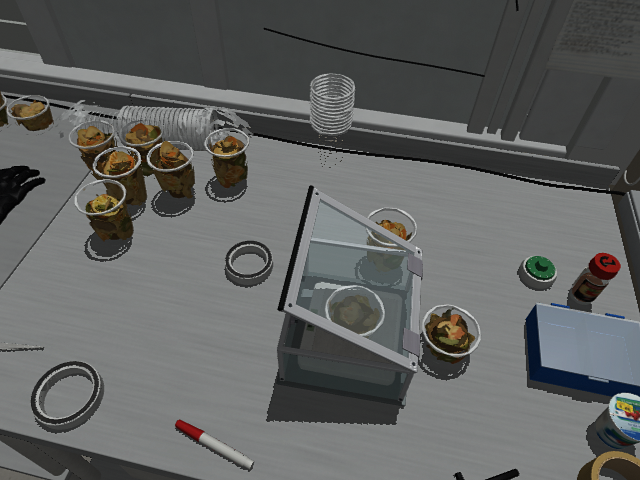

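The side view looks along −y at the hood front: trim runs about (302,177)–(425,174) and the red cap is near (396,183). In the top view the trim runs (312,188)–(283,310). I'll zoom in for precise points.

Run:
```python
import cv2,numpy as np
a=cv2.imread("pics/side0.png")[165:305,285:435]; b=cv2.imread("pics/top0.png")[175:415,260:440]
a=cv2.resize(a,None,fx=4,fy=4,interpolation=cv2.INTER_NEAREST); b=cv2.resize(b,None,fx=2.4,fy=2.4,interpolation=cv2.INTER_NEAREST)
cv2.imwrite("pics/a1.png",a);cv2.imwrite("pics/b1.png",b)
```

```text
(no output)
```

View pics/a1.png

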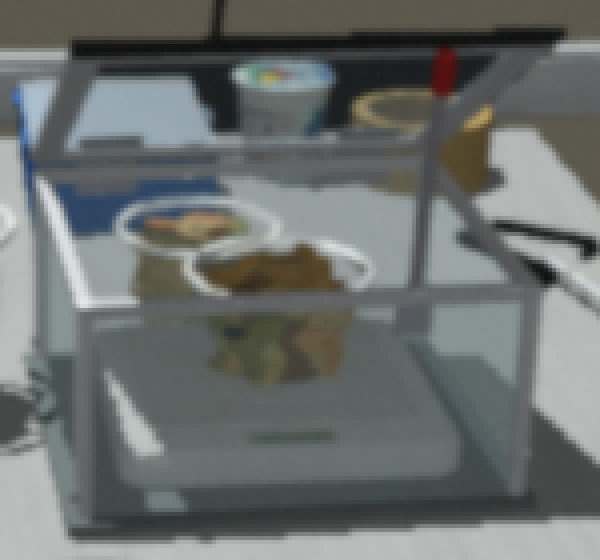

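View pics/b1.png

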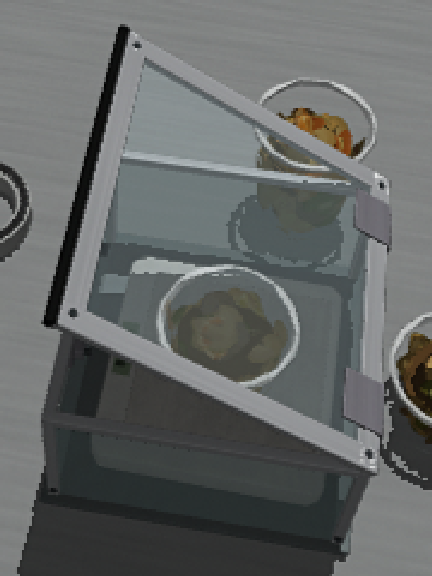

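```bash
cat > h.py <<'E'
from rig import *
import cv2,numpy as np
np.set_printoptions(precision=3,suppress=True)
def ray(p,uv):
    f=240/np.tan(np.radians(p["fovy"])/2)
    d=p["R"].T@np.array([(uv[0]-p["cx"])/f,(uv[1]-p["cy"])/f,1]); return -p["R"].T@p["t"],d/np.linalg.norm(d)
def plane(p,uv,z):
    c,d=ray(p,uv); return c+d*(z-c[2])/d[2]
def tri(rs):
    A=sum(np.eye(3)-np.outer(d,d) for c,d in rs); b=sum((np.eye(3)-np.outer(d,d))@c for c,d in rs)
    X=np.linalg.solve(A,b); return X,[np.linalg.norm(np.cross(X-c,d)) for c,d in rs]
def proj(p,X):
    f=240/np.tan(np.radians(p["fovy"])/2); q=p["R"]@X+p["t"]; return np.array([p["cx"]+f*q[0]/q[2],p["cy"]+f*q[1]/q[2]])
E
python3 - <<'E'
from h import *
S,T=camera_params("side"),camera_params("top")
s=lambda u,v:(285+u/4,165+v/4); t=lambda u,v:(260+u/2.4,175+v/2.4)
far=tri([ray(S,s(73,48)),ray(T,t(125,30))]); near=tri([ray(S,s(563,37)),ray(T,t(49,322))])
print("trim far",far,"near",near, np.linalg.norm(far[0]-near[0]))
print("side@237",plane(S,s(73,48),237),plane(S,s(563,37),237)); print("top@237",plane(T,t(125,30),237),plane(T,t(49,322),237))
print("rim front corners z120",plane(S,s(78,307),120),plane(S,s(540,290),120))
print("base front bottom z0",plane(S,s(72,537),0),plane(S,s(535,514),0))
print("hinge ends top z~123",plane(T,t(384,172),123),plane(T,t(374,472),123))
print("base near front/back z10 top",plane(T,t(38,492),10),plane(T,t(345,555),10))
print("ring",plane(T,(248,262),24), "cap", plane(S,s(445,70),220),"cams",-S["R"].T@S["t"],-T["R"].T@T["t"])
E
```

```text
trim far (array([646.768, -24.672, 236.742]), [np.float64(2.056546535331532), np.float64(2.0565465353314214)]) near (array([424.743, -33.179, 235.794]), [np.float64(2.55850603367728), np.float64(2.5585060336770797)]) 222.1898821657814
side@237 [645.72  -18.462 237.   ] [425.039 -24.208 237.   ]
top@237 [649.335 -24.929 237.   ] [426.788 -34.15  237.   ]
rim front corners z120 [644.083  -4.147 120.   ] [428.929 -11.33  120.   ]
base front bottom z0 [646.129  -8.445   0.   ] [419.597 -16.934   0.   ]
hinge ends top z~123 [ 666.576 -211.663  123.   ] [ 437.689 -224.143  123.   ]
base near front/back z10 top [427.516 -17.671  10.   ] [ 430.992 -225.93    10.   ]
ring [636.924  94.482  24.   ] cap [475.632 -32.819 220.   ] cams [714.469 932.919 506.414] [ 121.55  -136.345  763.427]
```

```bash
cat >> h.py <<'E'
yaw=0.038
yh=np.array([np.cos(yaw),np.sin(yaw),0]); xh=np.array([np.sin(yaw),-np.cos(yaw),0]); zz=np.array([0,0,1.])
TC=np.array([535.8,-28.9,236.5])   # trim centre when propped (triangulated)
hinge=TC+222*np.cos(.54)*xh; hinge[2]=123
def trim(phi,y): return hinge+222*(-np.cos(phi)*xh+np.sin(phi)*zz)+y*yh
def orient(th,sgn=1):
    z=np.cos(th)*xh-np.sin(th)*zz; n=np.cos(th)*zz+np.sin(th)*xh
    return np.column_stack([np.cross(sgn*n,z),sgn*n,z])
def tcp(P,th,gap,s=30):
    R=orient(th); return P-(4+gap+14.5)*R[:,1]+s*R[:,2]
E
python3 - <<'E'
from h import *
o=observe(); p=camera_params("wrist")
print("cam in tool",o["ee_rot"].T@(-p["R"].T@p["t"]-o["eef_pos"]), "view",o["ee_rot"].T@p["R"][2])
for th in (.45,.6):
  for sg in (1,-1):
    for nm,phi,y,g,back in (("pre",.54,-88,8,90),("start",.54,-88,8,0),("end",.54,-35,8,0),("shut",0,-35,0,0),("low",0,-35,15,0),("out",0,-35,15,80)):
        R=orient(th,sg); X=tcp(trim(phi,y),th,g)-back*R[:,2]; print(th,sg,nm,X,solve_ik(X,R))
S=camera_params("side"); T=camera_params("top")
print("cups",plane(T,(105,195),100),plane(T,(228,140),100))
E
```

```text
cam in tool [  76.143    0.071 -142.992] view [-0.296  0.     0.955]
0.45 1 pre [445.373  33.263 239.374] [ 0.498  0.205  1.741 -0.972  1.785  2.119]
0.45 1 start [448.452 -47.719 200.227] [ 0.352  0.173  1.872 -1.03   1.62   2.131]
0.45 1 end [501.414 -45.705 200.227] [ 0.322  0.263  1.76  -1.045  1.608  2.098]
0.45 1 shut [500.346 -17.617  93.293] [ 0.371  0.436  1.79  -1.019  1.539  2.293]
0.45 1 low [500.098 -11.097  79.786] [ 0.382  0.462  1.786 -1.013  1.535  2.317]
0.45 1 out [497.361  60.887 114.583] [ 0.497  0.468  1.682 -0.946  1.667  2.287]
0.45 -1 pre [445.373  33.263 239.374] [ 0.498  0.205  1.741 -0.972  1.785 -1.022]
0.45 -1 start [448.452 -47.719 200.227] [ 0.352  0.173  1.872 -1.03   1.62  -1.011]
0.45 -1 end [501.414 -45.705 200.227] [ 0.322  0.263  1.76  -1.045  1.608 -1.044]
0.45 -1 shut [500.346 -17.617  93.293] [ 0.371  0.436  1.79  -1.019  1.539 -0.848]
0.45 -1 low [500.098 -11.097  79.786] [ 0.382  0.462  1.786 -1.013  1.535 -0.824]
0.45 -1 out [497.361  60.887 114.583] [ 0.497  0.468  1.682 -0.946  1.667 -0.854]
0.6 1 pre [445.414  32.193 249.145] [ 0.454  0.
[... 281 characters left out ...]
 low [499.847  -4.504  78.412] [ 0.352  0.386  1.791 -0.911  1.458  2.236]
0.6 1 out [497.339  61.475 123.583] [ 0.461  0.377  1.688 -0.853  1.601  2.209]
0.6 -1 pre [445.414  32.193 249.145] [ 0.454  0.127  1.718 -0.872  1.74  -1.104]
0.6 -1 start [448.236 -42.033 198.328] [ 0.316  0.107  1.854 -0.917  1.566 -1.096]
0.6 -1 end [501.197 -40.02  198.328] [ 0.289  0.202  1.742 -0.927  1.555 -1.124]
0.6 -1 shut [500.169 -12.968  90.792] [ 0.337  0.361  1.795 -0.917  1.461 -0.93 ]
0.6 -1 low [499.847  -4.504  78.412] [ 0.352  0.386  1.791 -0.911  1.458 -0.905]
0.6 -1 out [497.339  61.475 123.583] [ 0.461  0.377  1.688 -0.853  1.601 -0.933]
cups [674.029 383.834 100.   ] [885.459 210.567 100.   ]
```

Run:
```python
from h import *
move_gripper(0,20)
R=orient(.6,-1); X=tcp(trim(.54,-92),.6,9)
goto(X-90*R[:,2],R)
o=observe(); print(o["t"],o["eef_pos"],X,o["opening"],o["wrist_force"])
w=read_camera("wrist"); p=camera_params("wrist"); s=read_camera("side")
S=camera_params("side")
print("pred near/far trim",proj(p,trim(.54,-112)),proj(p,trim(.54,112)))
cv2.imwrite("pics/w1.png",w[:,:,::-1]); cv2.imwrite("pics/s1.png",s[:,:,::-1])
import pickle; pickle.dump(p,open("w1.pkl","wb"))
```

```text
3.0167 [441.412  33.104 248.349] [444.217 -41.621 197.502] 0.10074326096576858 [-0.577  0.609  0.114]
pred near/far trim [268.452 226.792] [280.145 514.323]
```

View pics/w1.png

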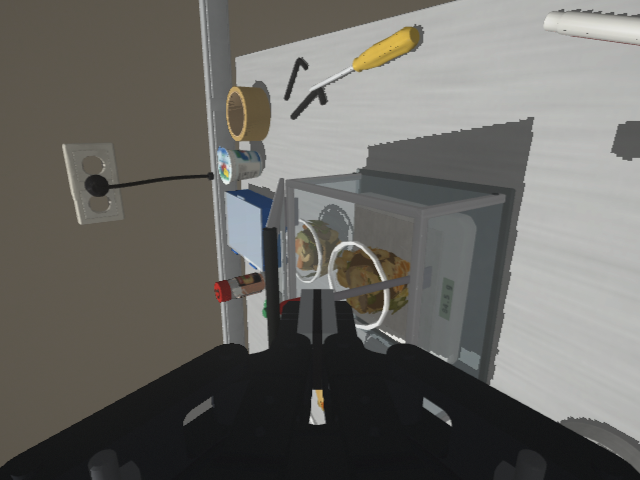

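The wrist view (left is up) shows the trim at column ~271 ending at row 227, as predicted. The red cap is just visible at (290,302) and the finger stack is around columns 282–357, widening behind. I'll extract the finger profile and the trim/cap offsets.

Run:
```python
from h import *
import pickle
p=pickle.load(open("w1.pkl","rb")); w=cv2.imread("pics/w1.png")[:,:,::-1].astype(int)
R=orient(.6,-1); X=tcp(trim(.54,-92),.6,9)-90*R[:,2]
o=observe(); X=o["eef_pos"]; R=o["ee_rot"]
g=w.max(2)
for r in range(292,372,8):
    c=340
    while c<630 and g[r,c]<60: c+=1
    C,d=ray(p,(c,r)); C=R.T@(C-X); d=R.T@d
    q=C+d*(11-C[0])/d[0]; q2=C+d*(0-C[0])/d[0]; print(r,c,"x=11:",q[1:],"x=0:",q2[1:])
for r in (235,245,255,265,280):
    k=np.where(g[r,255:290]<45)[0]+255; print("trim row",r,k.min(),k.max(),"pred line", np.interp(r,[226.8,514.3],[268.45,280.1]))
red=(w[:,:,0]>90)&(w[:,:,1]<50)&(w[:,:,2]<50); red[:, :270]=0; ys,xs=np.where(red[:330,:330]); print("red",xs.min(),xs.max(),ys.min(),ys.max(),len(xs))
print("pred cap", proj(p,TC-58.7*yh+6*xh+np.array([0,0,227.7-236.5])),proj(p,TC-50*yh+6*xh+np.array([0,0,104-236.5])))
S=camera_params("side"); s=cv2.imread("pics/s1.png")[:,:,::-1].astype(int)
cr=cv2.resize(cv2.imread("pics/s1.png")[140:310,285:485],None,fx=3,fy=3); cv2.imwrite("pics/s1c.png",cr)
```

```text
292 340 x=11: [ 9.243 -6.324] x=0: [10.838 16.772]
300 340 x=11: [  8.811 -13.459] x=0: [10.333  8.432]
308 352 x=11: [ 12.865 -19.98 ] x=0: [15.072  0.809]
316 353 x=11: [ 12.674 -25.951] x=0: [14.848 -6.171]
324 355 x=11: [ 12.839 -31.445] x=0: [ 15.041 -12.593]
332 356 x=11: [ 12.663 -36.515] x=0: [ 14.836 -18.519]
340 361 x=11: [ 13.764 -41.211] x=0: [ 16.122 -24.009]
348 366 x=11: [ 14.785 -45.572] x=0: [ 17.316 -29.106]
356 436 x=11: [ 34.835 -49.655] x=0: [ 40.754 -33.88 ]
364 451 x=11: [ 37.926 -53.446] x=0: [ 44.367 -38.311]
trim row 235 266 276 pred line 268.78227826086953
trim row 245 267 276 pred line 269.1874956521739
trim row 255 267 276 pred line 269.5927130434782
trim row 265 267 277 pred line 269.9979304347826
trim row 280 255 277 pred line 270.6057565217391
red 281 283 304 309 8
pred cap [280.58  302.732] [411.94  273.108]
```

Run:
```python
from h import *
R=orient(.6,-1); f0=observe()["wrist_force"]
print(servo_line(tcp(trim(.54,-92),.6,9),R,rate=60))
print(servo_line(tcp(trim(.54,-92),.6,6),R,rate=15))
o=observe(); print(o["t"],o["eef_pos"],o["wrist_force"]-f0)
w=read_camera("wrist"); s=read_camera("side"); 
a=cv2.resize(w[150:370,200:420],None,fx=2.5,fy=2.5); b=cv2.resize(s[150:260,330:440],(550,550))
cv2.imwrite("pics/c2.png",cv2.resize(np.hstack([a,b]),(800,400))[:,:,::-1])
```

```text
False
False
5.1167 [444.312 -43.312 200.093] [-0.533  0.398 -0.198]
```

View pics/c2.png

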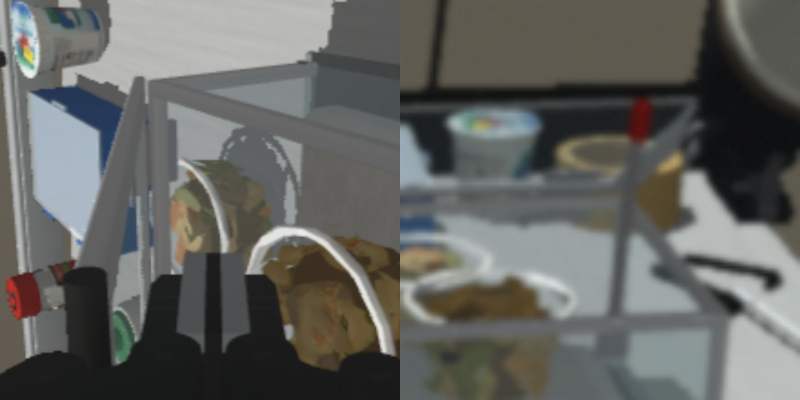

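The finger sits about 6 mm under the trim, left of the prop (cap at crop (641,120)), touching nothing. Now I'll close the gap to 5 mm and tip the prop.

Run:
```python
from h import *
R=orient(.6,-1)
servo_line(tcp(trim(.54,-92),.6,5),R,rate=15); sleep(.2); f0=observe()["wrist_force"]
for y in (-68,-60,-54,-48,-43,-38,-33,-28):
    servo_line(tcp(trim(.54,y),.6,5),R,rate=30); o=observe(); df=o["wrist_force"]-f0; print(y,o["t"],o["eef_pos"],df)
    if y>-60 and df[2]<-1: break
sleep(.3); o=observe(); print(o["t"],o["wrist_force"]-f0)
w=read_camera("wrist"); s=read_camera("side"); 
a=cv2.resize(w[150:370,200:420],None,fx=2.5,fy=2.5); b=cv2.resize(s[150:310,290:450],(550,550))
cv2.imwrite("pics/c3.png",cv2.resize(np.hstack([a,b]),(800,400))[:,:,::-1])
```

```text
-68 6.6167 [468.217 -42.965 200.76 ] [-0.255 -0.795 -0.452]
-60 7.0333 [476.404 -42.667 200.724] [ 0.349 -0.203  0.196]
-54 7.3833 [482.405 -42.424 200.77 ] [-0.189 -0.056  0.528]
-48 7.7333 [488.414 -42.204 200.778] [ 0.205 -0.107  0.72 ]
-43 8.05 [493.427 -42.024 200.808] [-0.829  0.168 -0.3  ]
-38 8.3667 [498.427 -41.815 200.793] [ 0.137 -0.549 -0.435]
-33 8.6833 [503.47  -41.573 200.707] [ 0.415  1.34  -1.201]
8.9833 [ 0.992  0.153 -1.187]
```

View pics/c3.png

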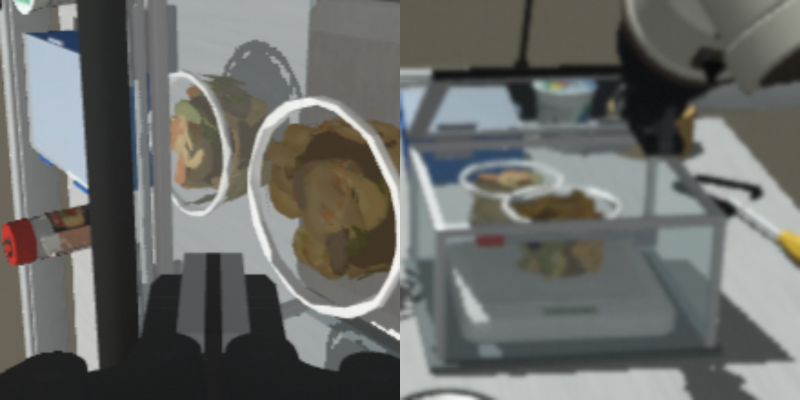

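The prop is folded (red cap now at crop (490,240), along the rim) and the lid rests on the finger's back. Next I'll lower it along its arc.

Run:
```python
from h import *
R=orient(.6,-1)
def step(phi,gap,s,rate):
    servo_line(tcp(trim(phi,-33),.6,gap,s),R,rate=rate); o=observe(); print(phi,gap,o["t"],o["eef_pos"],o["wrist_force"])
for phi,s in ((.42,28),(.32,26),(.22,24),(.13,22),(.07,22)): step(phi,0,s,30)
step(.03,0,22,15); step(0,0,22,10); step(0,4,22,8); step(0,9,22,10)
sleep(.2); print(observe()["wrist_force"])
w=read_camera("wrist"); s=read_camera("side"); 
a=cv2.resize(w[100:370,200:470],(550,550)); b=cv2.resize(s[150:310,290:450],(550,550))
cv2.imwrite("pics/c4.png",cv2.resize(np.hstack([a,b]),(800,400))[:,:,::-1])
```

```text
0.42 0 9.95 [502.825 -30.538 182.546] [-0.199  0.234 -1.911]
0.32 0 10.825 [502.448 -20.882 162.969] [-1.013  0.592 -1.719]
0.22 0 11.7 [502.167 -13.31  142.712] [-0.91  -0.519 -0.868]
0.13 0 12.4917 [501.949  -8.162 124.132] [-1.3    0.344 -2.107]
0.07 0 13.0833 [501.963  -6.82  110.8  ] [ 0.058  1.578 -1.553]
0.03 0 13.825 [501.926  -6.391 101.98 ] [ 0.467  1.519 -2.133]
0 0 14.6417 [501.93   -6.276  95.324] [-0.08   1.258 -0.923]
0 4 15.2917 [501.838  -4.038  92.025] [-0.312 -0.426 -0.598]
0 9 15.9417 [501.736  -1.202  87.886] [-0.095  0.281 -0.792]
[0.552 0.011 0.009]
```

View pics/c4.png

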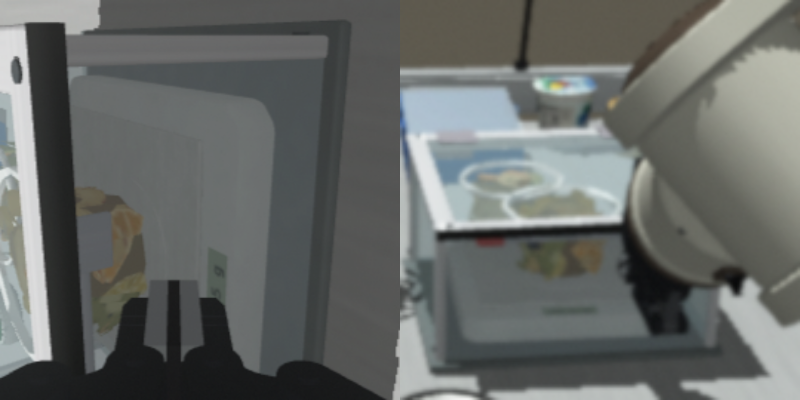

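The lid is shut on the rim and the finger is clear below the trim (gap of ~45 crop px). Withdraw, verify the trim height, and hand in.

Run:
```python
from h import *
R=orient(.6,-1); X=observe()["eef_pos"]
servo_line(X-110*xh+[0,0,-3],R,rate=60); servo_line(X-150*xh+[0,0,120],R,rate=100)
sleep(.3); s=read_camera("side"); S=camera_params("side"); o=observe(); print(o["t"],o["wrist_force"])
for y in (-100,0,60,100):
    u,v=proj(S,trim(0,y)); c=int(round(u)); k=np.argmin(s[int(v)-12:int(v)+12,c].max(1))+int(v)-12; print(y,u,v,"darkest row",k, "phi=.05 row",proj(S,trim(.05,y))[1])
cv2.imwrite("pics/s5.png",cv2.resize(s[130:330,270:470],(600,600))[:,:,::-1])
```

```text
20.0167 [ 1.096 -0.324  0.323]
-100 418.5219415162742 238.1274199392531 darkest row 226 phi=.05 row 232.43704577396372
0 364.97303963603343 240.20156259292895 darkest row 242 phi=.05 row 234.4576008282561
60 332.2829549954875 241.46776780955264 darkest row 243 phi=.05 row 235.69117783475724
100 310.25080264070203 242.3211527595101 darkest row 244 phi=.05 row 236.52260890152678
```

View pics/s5.png

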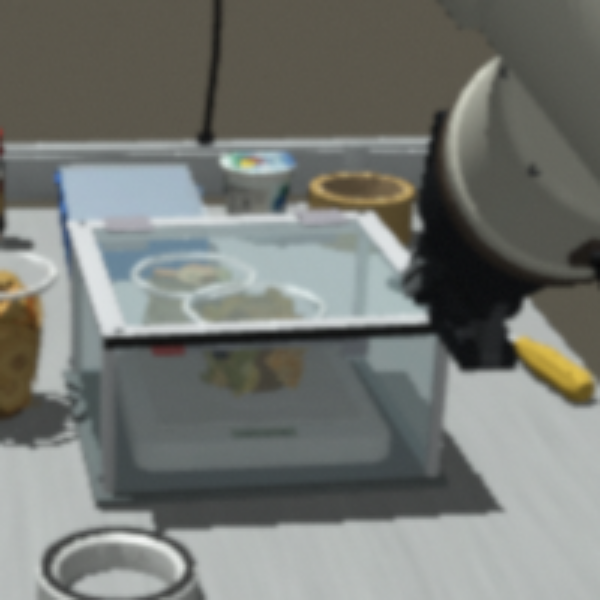

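The lid is fully shut (trim at rows 242–244, as predicted for shut or slightly lower), and the prop is folded with its cap at crop (168,350). Scale, pot and ring haven't moved and the arm is clear.

```bash
python3 -c "
from rig import *
print(job_done())"
```

```text
the job is handed in; nothing more can be done
None
```

The job is handed in at about 20 s: the prop is folded along the front rim, the lid was caught on the finger after roughly a 5 mm drop and lowered fully shut, the pot, scale and ring look undisturbed in the last image, and the arm is clear.

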